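# Find the unlatched bay cover of a sample store and push it open

### The arm

A 6-joint arm with a two-finger parallel gripper is mounted at the origin on the work surface. World frame = base frame: x ahead of the robot, y to its left, z up, the work surface at z = 0. Lengths are in m, angles in rad, forces in N, time in s.
With the tool pointing down it reaches from about 0.25 to 0.725 m from the base axis. Payload 4 kg.
Tool frame: the origin (TCP) lies midway between the tips of the shut fingers; the grasp point (between the pads) lies 19 mm behind it; z points along the fingers, y is the line along which they close (so a half turn about z gives the same grasp; the last joint's range is limited). The gripper opens to 85 mm and grips with 20 to 120 N. Pads are 22 mm wide; open, the fingers measure 114 mm over their backs; the gripper's body (76 mm by 85 mm) begins 54 mm behind the grasp point. The pads swing forward as they close: fully open they stand 13 mm farther back than shut.
Start: joints at [1.144, 0.241, 0.005, 1.335, 0, 1.571], TCP at [0.207, 0.455, 0.231] pointing down, gripper open.
Joint ranges: [-2.72, 2.72], [-1.05, 1.87], [-1.09, 1.28], [-1.99, 2.15], [-1.42, 1.44], [-3.14, 3.14]. Speed limits (rad/s): [2.79, 2.79, 3.14, 3.14, 3.14, 3.14].

### API

Orientations are given as a unit quaternion [x, y, z, w].
In Python, from workcell import bot gives the robot as it stands. The module is installed in compiled form; this text tells all that it offers.
- The arm moves only by the tool drive_tool, never from a script. Its arguments are lists of equal length, an entry for each row: "slide": the shift along the tool's x, y, z scaled (see below), a list of three; "rotation": the turn, a rotation vector about the tool's x, y, z scaled (see below), a list of three. A call has exactly 8 rows; each row is the pose to reach, as a shift and turn from the pose commanded when the call began, along the tool's axes at that moment; what a row does not reach only later rows make up. The controller multiplies each number of a shift by 250 mm and each number of a turn by 0.5 rad. A row lasts 1/8 s, in which the tool goes at most 62.5 mm and 10.7 degrees, less where a joint would pass 70% of its speed; a pose out of reach is approached as far as the arm can. A call with a number of a shift or a turn outside -1 to 1 is refused whole. A call with a gripper value outside its range is refused whole. "gripper" is the opening, from 0 (shut) to 1 (fully open), set as the call begins (left out, the last holds). The fingers move at their own pace and stop on an object; the grip force is fixed at half the most. Time passes only in rows, so rows that repeat a pose let the fingers close, or fill a call up. It gives the time, the measured TCP pose, the force, the opening and the grip force at its end, in the units of the state.
- bot.get_obs(): the state, without advancing time (a new reading comes with each control period).
- bot.camera(name): name is "scene" or "top" or "wrist"; returns a dict with "image" (400x640x3 uint8, red, green, blue), "z_map" (400x640 float32, m along the optical axis (not along the pixel's ray), 0 where there is no reading), "camera_matrix" (3x3 intrinsics, pixels), "xyz" and "orientation" of the camera in the world. Camera axes: x right, y up, looking along -z (the intrinsics and any distortion apply to the point x, -y, -z); pixel columns grow to the right and rows downward; lengths in m; the calibration is good to about 2 mm. A picture is of the moment at which its call begins.
- bot.job_done(): hands the job in; it is judged then, once.
The state is a dict: "clock": time; "joint_pos": joint angles; "joint_vel": joint speeds; "tau": joint torques, N m; "eef_pos": TCP position; "tool_rot": TCP orientation; "ft_force": force on the tool from outside, world axes, zero at the start; "ft_torque": the same for the moment, N m; "grip_width": finger opening in m; "grasp_force": force on a finger pad.
Only numpy, scipy, OpenCV 4.12 (cv2) and the standard library are available. Lean on these libraries where they do the work, as an engineer would, in place of code of your own. Each camera call takes 0.05 s, during which the arm holds its last target. There are 200 camera calls.

### The job

One of the five identical grey covers on the black sample store has come unlatched. Press lightly on the covers with your fingertips to find the one that rocks, then push the end with the rubber strip down until the cover stands steeply open, well past halfway to upright, and take your hand away. Do not force the latched covers, and leave everything else standing where it is.

Things in the scene. Friction and masses are not known exactly. Their poses are not given: they have to be found in the camera images.
- store: black sample store, fixed to the bench: a box 240 mm (its x) by 460 mm (its y) and 95 mm high; its flat top deck is at z = 95 mm. The origin is at bench level; the body reaches from -100 to +140 mm along its own x (x points away from the robot, apart from the yaw). Five identical grey covers lie flush in the deck in a row along its y, 80 mm apart, their middles at own x = -30 mm and y = -160, -80, 0, 80, 160 mm. Under each cover is an open bay 114 x 64 mm, 85 mm deep.
- cover_a_mid (a point): centre of grey cover a, on its pivot axis, 3 mm below the cover's flat top face. The cover is 110 mm long (own x), 60 mm wide (own y) and 6 mm thick, and pivots about its own y axis across its middle. A thin black rubber strip marks the end nearest the robot (own -x), which is the end that goes down into the bay as the cover opens, while the far end rises out of the deck. The five covers look alike and change places between runs.
- cover_a (a joint): tilt of cover a, rad: 0 = shut, flush with the deck; positive = the strip end down; a cover fully open is at its stop at 1.4. Latched covers give 1 to 2 mm at their ends under 5 N, up to 0.1 rad if forced, and spring back. The one unlatched cover rocks under about 1 N at its end, has no spring, and stays at whatever tilt it is left (pressed on its far end it stops at -0.1).
- cover_b_mid (a point): centre of grey cover b, the same in size and build as cover a, on its pivot axis 3 mm below its top face
- cover_b (a joint): tilt of cover b, rad, as for cover a
- cover_c_mid (a point): centre of grey cover c, the same in size and build as cover a, on its pivot axis 3 mm below its top face
- cover_c (a joint): tilt of cover c, rad, as for cover a
- cover_d_mid (a point): centre of grey cover d, the same in size and build as cover a, on its pivot axis 3 mm below its top face
- cover_d (a joint): tilt of cover d, rad, as for cover a
- cover_e_mid (a point): centre of grey cover e, the same in size and build as cover a, on its pivot axis 3 mm below its top face
- cover_e (a joint): tilt of cover e, rad, as for cover a
- dish: bystander: closed clear 60 mm culture dish, 15 mm high, loose on the deck of the store behind the covers; origin at the centre of its underside
- slide_box: bystander: grey microscope-slide box, 40 x 80 x 18 mm, loose on the deck of the store behind the covers; origin at the centre of its underside
- pot: bystander: white screw-lid pot, 44 mm across, 24 mm high, loose on the deck of the store behind the covers; origin at the centre of its underside
- rotor: bystander: red plastic rotor ring lying flat, 90 mm across, 22 mm high, loose on the bench beside the store; origin at the centre of its underside
- beaker: bystander: small glass beaker, 60 mm across, 70 mm high, loose on the bench beside the store; origin at the centre of its underside
- reagent: bystander: white bottle with a blue cap, 56 mm across, 110 mm high, loose on the bench beside the store; origin at the centre of its underside
- tip_box: bystander: grey pipette-tip box with a clear lid, 87 x 122 x 72 mm, loose on the bench beside the store; origin at the centre of its underside

How it is judged:
At the end, for the whole second after the job is handed in: One cover is tilted open by more than 1.0 rad (57 degrees), strip end down, and at rest; every bystander is within 20 mm of where it started (((value of joint cover_a above 1 rad and velocity of joint cover_a between -0.05 and 0.05 rad/s) or (value of joint cover_b above 1 rad and velocity of joint cover_b between -0.05 and 0.05 rad/s) or (value of joint cover_c above 1 rad and velocity of joint cover_c between -0.05 and 0.05 rad/s) or (value of joint cover_d above 1 rad and velocity of joint cover_d between -0.05 and 0.05 rad/s) or (value of joint cover_e above 1 rad and velocity of joint cover_e between -0.05 and 0.05 rad/s)) and distance of each of dish, slide_box, pot, rotor, beaker, reagent, tip_box from where it was at the start of the episode below 0.02 m); the robot touches nothing.
It fails at once if a bystander was moved, lifted or knocked (more than 20 mm) (distance of any of dish, slide_box, pot, rotor, beaker, reagent, tip_box from where it was at the start of the episode above 0.02 m).
It fails at once if the fingers pressed with more than 40 N (contact force between the fingers and anything else above 40 N).
It also fails if it takes over 48 s, if anything falls off the work surface, if the arm or the gripper's body presses on something with over 40 N, if the wrist force passes 120 N, or if a joint passes its speed limit or range.

## Working session

There is one attempt and no reset: what is moved stays moved. The work goes in short steps, Python scripts to look and compute and a tool call to move; the robot and the scene stay as the last step left them, time stands still between calls to the robot, and variables do not carry over. Pictures are saved under pics/ and viewed, at most 10 in all, crops included, and the job is handed in when it is done.

Besides the shell and the picture viewer there is one more tool, called after "Emit:" as name(argument=value, ...) on one line, values as JSON. drive_tool: Moves the arm, as the interface text tells. Shifts and turns lie within -1 to 1; 1 stands for 250 mm of shift or 0.5 rad of turn. Its arguments: {"type":"object","properties":{"slide":{"type":"array","items":{"type":"array","items":{"type":"number"}}},"rotation":{"type":"array","items":{"type":"array","items":{"type":"number"}}},"gripper":{"type":"number"}},"required":["slide","rotation"]}

```bash
mkdir -p pics
cat > h.py <<'E'
import numpy as np, cv2
from workcell import bot
from scipy.spatial.transform import Rotation as R
def world(c,u,v,z=None):
    K=c["camera_matrix"]; d=c["z_map"][int(v),int(u)]
    r=np.array([(u-K[0,2])/K[0,0],-(v-K[1,2])/K[1,1],-1.])
    M=R.from_quat(c["orientation"]).as_matrix() if np.size(c["orientation"])==4 else np.array(c["orientation"])
    r=M@r; p=np.array(c["xyz"])
    return p+r*(d if z is None else (z-p[2])/r[2])
def save(c,n): cv2.imwrite(f"pics/{n}.png",c["image"][:,:,::-1])
E
python3 - <<'E'
from h import *
import pickle
o=bot.get_obs(); print(o)
for n in("top","scene"):
    c=bot.camera(n); save(c,n+"0"); pickle.dump(c,open(n+".pkl","wb")); print(n,c["xyz"],c["orientation"])
E
```

```text
{'clock': 0.0, 'joint_pos': array([ 1.14396141e+00,  2.41428455e-01,  3.72905167e-03,  1.33518211e+00,
       -3.13101704e-05,  1.57079857e+00]), 'joint_vel': array([-0.00020151, -0.00088563, -0.00092658, -0.00036527,  0.00035032,
        0.00010754]), 'tau': array([-1.10083431e-03, -3.72312105e+01,  2.52411175e+01,  1.67470286e-02,
       -1.61980988e-04,  1.09002812e-05]), 'eef_pos': array([0.20674662, 0.45456928, 0.23040706]), 'tool_rot': array([ 2.11802022e-01,  9.77312036e-01, -1.02225489e-03, -2.05521121e-04]), 'ft_force': array([0.28738244, 0.53309793, 0.18833504]), 'ft_torque': array([-0.05660628,  0.0090072 ,  0.02614858]), 'grasp_force': 0.0, 'grip_width': 0.0852599906341259}
top [0.22612539 0.01311353 1.72030852] [ 0.0586844  -0.07145197 -0.69512784  0.71291517]
scene [1.28737345 0.35347003 0.91428522] [0.21050402 0.3245387  0.77768677 0.49554613]
```

View pics/top0.png

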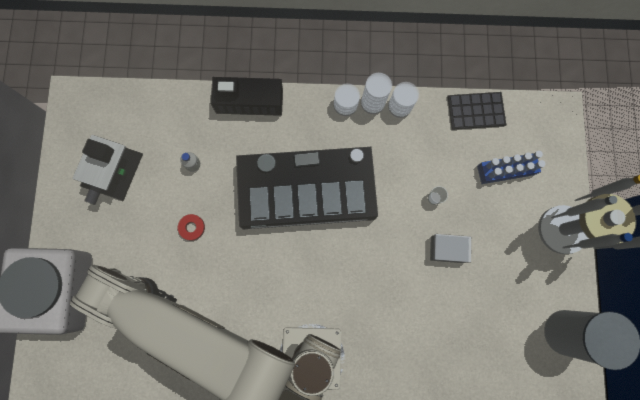

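View pics/scene0.png

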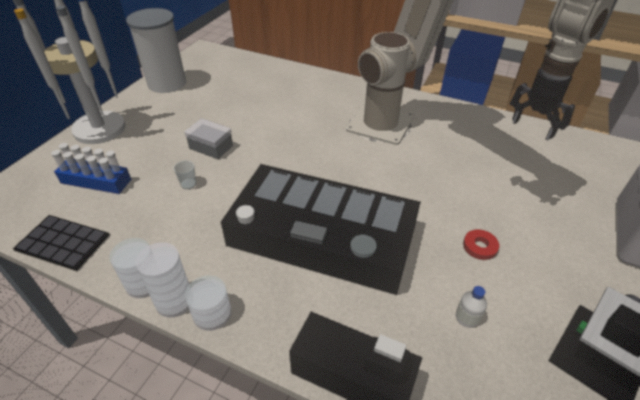

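The top view shows the store around (307,188), with covers at about (259,203), (283,201), (307,199), (331,198) and (355,196). The dish, slide box and pot are behind them. The scene view agrees.

Run:
```python
from h import *
import pickle
c=pickle.load(open("top.pkl","rb"))
im=cv2.resize(c["image"][140:235,230:385],None,fx=5,fy=5,interpolation=cv2.INTER_CUBIC)
cv2.imwrite("pics/crop.png",im[:,:,::-1])
g=c["image"].astype(int).sum(2)
P=[]
for u,v in [(259,203),(283,201),(307,199),(331,198),(355,196)]:
    s=g[v-22:v+23,u-14:u+15]; m=(s>150).astype(np.uint8)
    n,l,st,ce=cv2.connectedComponentsWithStats(m); k=l[22,14]; 
    uv=ce[k]+[u-14,v-22]; p=world(c,*uv,z=.095); P.append(p); print(uv,st[k],p,world(c,u,v)[2])
P=np.array(P); d=np.polyfit(np.arange(5)-2,P[:,:2],1); print(d, "yaw",np.arctan2(d[0][0],-d[0][1]))
for n in [(259,220),(355,213)]: print(world(c,*n,z=.095))
```

```text
[257.00935551 205.35135135] [  0   0  29  45 962] [0.49054003 0.19378704 0.095     ] 0.09400811831541689
[282.77952756 203.37795276] [  0   5  29  40 762] [0.49944778 0.10885877 0.095     ] 0.0968687445469143
[307.36486486 202.44348894] [  0   6  29  39 814] [0.50478122 0.0274599  0.095     ] 0.09071569559790826
[332.54189944 198.68808194] [   0    0   29   44 1074] [ 0.51971247 -0.0559531   0.095     ] 0.0953620791749552
[354.91554854 195.3480663 ] [   0    0   29   45 1267] [ 0.53305218 -0.13042258  0.095     ] 0.09930775381574009
[[ 0.0105289  -0.08132311]
 [ 0.50950674  0.028746  ]] yaw 0.1287537285427404
[0.44187382 0.1849803  0.095     ]
[ 0.47353753 -0.13131983  0.095     ]
```

View pics/crop.png

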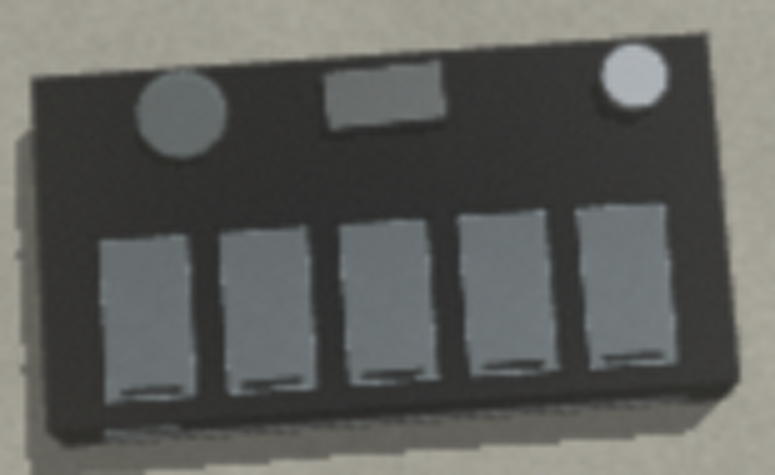

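```bash
cat >> h.py <<'E'
import json, os
def frame():
    f=json.load(open("frame.json")); return np.array(f["p"]),f["yaw"]
def plan(rows, go=True):
    """rows: (cover idx, x rel. pivot mm, z rel. deck mm, lean, [y mm]); 8 rows -> scaled numbers, from last commanded pose"""
    P,yaw=frame(); X=np.array([np.cos(yaw),np.sin(yaw),0]); Y=np.array([-X[1],X[0],0])
    if os.path.exists("cmd.json"): s=json.load(open("cmd.json")); p0=np.array(s["p"]); R0=R.from_quat(s["q"])
    else: o=bot.get_obs(); p0=o["eef_pos"]; R0=R.from_quat(o["tool_rot"])
    S=[];T=[]
    for r in rows:
        i,x,z,a=r[:4]; y=r[4] if len(r)>4 else 0
        c=P[0]+(P[4]-P[0])*i/4
        t=c+X*x/1e3+Y*y/1e3; t[2]=.095+z/1e3
        zt=X*np.sin(a)+np.array([0,0,-np.cos(a)]); xt=np.cross(Y,zt)
        Rt=R.from_matrix(np.c_[xt,Y,zt])
        s=np.round(R0.inv().apply(t-p0)/.25,3); w=np.round((R0.inv()*Rt).as_rotvec()/.5,3)
        S.append(s.tolist());T.append(w.tolist())
    json.dump(dict(p=(p0+R0.apply(np.array(S[-1])*.25)).tolist(),q=(R0*R.from_rotvec(np.array(T[-1])*.5)).as_quat().tolist()),open("cmd.json","w"))
    print(S);print(T)
E
python3 - <<'E'
from h import *
import pickle
c=pickle.load(open("top.pkl","rb"))
A=lambda x,y: world(c,230+x/5-.4,140+y/5-.4,z=.095)
a,b=A(147.5,319),A(627,286)
print(a,b,np.linalg.norm(a-b)); d=a-b; yaw=np.arctan2(-d[0],d[1]); print(yaw)
print("strip ends",A(150,400),A(633,366),"store corners",A(48,440),A(738,380),A(33,77),A(708,35))
m=(a+b)/2; u=d/np.linalg.norm(d); P=[(m+u*.08*k).tolist() for k in(2,1,0,-1,-2)]
json.dump(dict(p=P,yaw=yaw),open("frame.json","w")); print(np.round(P,3))
plan([(0,-45,60,.35)]*3+[(0,-45,30,.35)]*5)
E
```

```text
[0.49727134 0.18718316 0.095     ] [ 0.52813415 -0.13075563  0.095     ] 0.3194332289988936
0.09676833913503556
strip ends [0.44325203 0.18307006 0.095     ] [ 0.47431288 -0.13529622  0.095     ] store corners [0.41506835 0.24862552 0.095     ] [ 0.46677643 -0.20508815  0.095     ] [0.66052919 0.27173027 0.095     ] [ 0.70323106 -0.18413359  0.095     ]
[[ 0.497  0.187  0.095]
 [ 0.505  0.108  0.095]
 [ 0.513  0.028  0.095]
 [ 0.52  -0.051  0.095]
 [ 0.528 -0.131  0.095]]
[[-1.344, -0.581, 0.303], [-1.344, -0.581, 0.303], [-1.344, -0.581, 0.303], [-1.344, -0.581, 0.423], [-1.344, -0.581, 0.423], [-1.344, -0.581, 0.423], [-1.344, -0.581, 0.423], [-1.344, -0.581, 0.423]]
[[-0.187, -0.685, -1.036], [-0.187, -0.685, -1.036], [-0.187, -0.685, -1.036], [-0.187, -0.685, -1.036], [-0.187, -0.685, -1.036], [-0.187, -0.685, -1.036], [-0.187, -0.685, -1.036], [-0.187, -0.685, -1.036]]
```

Emit:
drive_tool(slide=[[-0.25,-0.1,0],[-0.5,-0.2,0],[-0.7,-0.3,0.05],[-0.9,-0.4,0.1],[-1,-0.5,0.15],[-1,-0.58,0.2],[-1,-0.58,0.2],[-1,-0.58,0.2]], rotation=[[-0.05,-0.17,-0.25],[-0.09,-0.34,-0.5],[-0.14,-0.5,-0.75],[-0.18,-0.68,-1],[-0.18,-0.68,-1],[-0.18,-0.68,-1],[-0.18,-0.68,-1],[-0.18,-0.68,-1]], gripper=0)

```text
clock: 1.1
eef_pos: [0.3751, 0.2205, 0.182]
tool_rot: [-0.039, 0.984, 0.008, 0.173]
ft_force: [-0.5, 0.5, -0.4]
grip_width: -0.0
grasp_force: 0.0
```

```bash
rm -f cmd.json
python3 - <<'E'
from h import *
o=bot.get_obs(); print(o["clock"],o["eef_pos"],o["tool_rot"],o["ft_force"],o["grip_width"])
plan([(0,-45,30,.35)]*3+[(0,-45,15,.35),(0,-45,10,.35),(0,-45,6,.35),(0,-45,4,.35),(0,-45,4,.35)])
E
```

```text
1.1 [0.3751204  0.22053614 0.18198229] [-0.03866944  0.9840432   0.00835133  0.17347599] [-0.54450262  0.47031035 -0.35487589] -1.0157581786821163e-05
[[-0.201, -0.174, 0.315], [-0.201, -0.174, 0.315], [-0.201, -0.174, 0.315], [-0.18, -0.175, 0.372], [-0.174, -0.175, 0.39], [-0.168, -0.175, 0.405], [-0.165, -0.175, 0.413], [-0.165, -0.175, 0.413]]
[[-0.006, -0.002, -0.035], [-0.006, -0.002, -0.035], [-0.006, -0.002, -0.035], [-0.006, -0.002, -0.035], [-0.006, -0.002, -0.035], [-0.006, -0.002, -0.035], [-0.006, -0.002, -0.035], [-0.006, -0.002, -0.035]]
```

```bash
rm -f cmd.json
python3 - <<'E'
from h import *
plan([(0,-35,30,.35)]*3+[(0,-35,15,.35),(0,-35,10,.35),(0,-35,7,.35),(0,-35,5,.35),(0,-35,5,.35)])
E
```

```text
[[-0.238, -0.174, 0.329], [-0.238, -0.174, 0.329], [-0.238, -0.174, 0.329], [-0.218, -0.174, 0.385], [-0.211, -0.174, 0.404], [-0.207, -0.174, 0.415], [-0.204, -0.174, 0.423], [-0.204, -0.174, 0.423]]
[[-0.006, -0.002, -0.035], [-0.006, -0.002, -0.035], [-0.006, -0.002, -0.035], [-0.006, -0.002, -0.035], [-0.006, -0.002, -0.035], [-0.006, -0.002, -0.035], [-0.006, -0.002, -0.035], [-0.006, -0.002, -0.035]]
```

Emit:
drive_tool(slide=[[-0.238,-0.174,0.15],[-0.238,-0.174,0.329],[-0.238,-0.174,0.329],[-0.218,-0.174,0.385],[-0.211,-0.174,0.404],[-0.207,-0.174,0.415],[-0.204,-0.174,0.423],[-0.204,-0.174,0.423]], rotation=[[-0.006,-0.002,-0.035],[-0.006,-0.002,-0.035],[-0.006,-0.002,-0.035],[-0.006,-0.002,-0.035],[-0.006,-0.002,-0.035],[-0.006,-0.002,-0.035],[-0.006,-0.002,-0.035],[-0.006,-0.002,-0.035]])

```text
clock: 2.1
eef_pos: [0.4618, 0.1833, 0.0997]
tool_rot: [-0.048, 0.984, 0.008, 0.174]
ft_force: [0.2, 0.4, -0.1]
grip_width: 0.0001
grasp_force: 0.0
```

Run:
```python
from h import *
o=bot.get_obs(); print(o["clock"],o["eef_pos"],o["ft_force"],o["ft_torque"])
c=bot.camera("wrist"); save(c,"w1")
P,yaw=frame(); print(P[0]+np.array([np.cos(yaw),np.sin(yaw),0])*-.035)
plan([(0,-35,4,.35),(0,-35,3,.35),(0,-35,2.5,.35),(0,-35,2,.35)]+[(0,-35,1.5,.35)]*4)
```

```text
2.1 [0.46179391 0.18333811 0.09968062] [ 0.24095913  0.38325653 -0.07735769] [-0.04333755  0.35895946 -0.02166016]
[0.46240771 0.18408361 0.095     ]
[[0.001, 0.0, 0.004], [0.002, 0.0, 0.007], [0.003, 0.0, 0.009], [0.004, 0.0, 0.011], [0.005, 0.0, 0.013], [0.005, 0.0, 0.013], [0.005, 0.0, 0.013], [0.005, 0.0, 0.013]]
[[-0.0, 0.0, -0.0], [-0.0, 0.0, -0.0], [-0.0, 0.0, -0.0], [-0.0, 0.0, -0.0], [-0.0, 0.0, -0.0], [-0.0, 0.0, -0.0], [-0.0, 0.0, -0.0], [-0.0, 0.0, -0.0]]
```

View pics/w1.png

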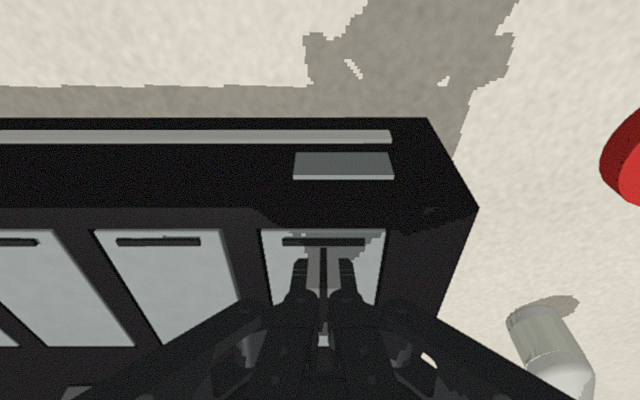

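The wrist view shows the shut fingertips at about (322,250), centred on the leftmost cover. Its strip is at (323,242), just nearer the robot. Next I press.

Emit:
drive_tool(slide=[[0.001,0,0.004],[0.002,0,0.007],[0.003,0,0.009],[0.004,0,0.011],[0.005,0,0.013],[0.005,0,0.013],[0.005,0,0.013],[0.005,0,0.013]], rotation=[[0,0,0],[0,0,0],[0,0,0],[0,0,0],[0,0,0],[0,0,0],[0,0,0],[0,0,0]])

```text
clock: 3.15
eef_pos: [0.4619, 0.1831, 0.0963]
tool_rot: [-0.047, 0.984, 0.008, 0.174]
ft_force: [-1.6, -1.2, 4.8]
grip_width: 0.0001
grasp_force: 2.8
```

Run:
```python
from h import *
o=bot.get_obs(); print(o["clock"],o["eef_pos"],o["ft_force"],o["ft_torque"])
plan([(0,-35,1,.35),(0,-35,0.5,.35),(0,-35,0,.35)]+[(0,-35,-1,.35)]*5)
```

```text
3.15 [0.46194409 0.18314006 0.09626169] [-1.58084794 -1.1657088   4.80426758] [-0.20156696  0.37748574 -0.05432463]
[[0.0, 0.0, 0.002], [0.001, 0.0, 0.004], [0.002, 0.0, 0.006], [0.003, 0.0, 0.009], [0.003, 0.0, 0.009], [0.003, 0.0, 0.009], [0.003, 0.0, 0.009], [0.003, 0.0, 0.009]]
[[-0.0, 0.0, -0.0], [-0.0, 0.0, -0.0], [-0.0, 0.0, -0.0], [-0.0, 0.0, -0.0], [-0.0, 0.0, -0.0], [-0.0, 0.0, -0.0], [-0.0, 0.0, -0.0], [-0.0, 0.0, -0.0]]
```

About 5 N at a shallow press, so this cover is latched. On to the next one.

```bash
rm cmd.json
python3 - <<'E'
from h import *
plan([(0,-35,15,.35),(.5,-35,15,.35),(1,-35,15,.35),(1,-35,8,.35),(1,-35,4,.35),(1,-35,2.5,.35),(1,-35,1,.35),(1,-35,1,.35)])
E
```

```text
[[-0.021, 0.004, -0.051], [-0.021, -0.156, -0.051], [-0.021, -0.316, -0.051], [-0.011, -0.316, -0.024], [-0.006, -0.316, -0.009], [-0.004, -0.316, -0.004], [-0.002, -0.316, 0.002], [-0.002, -0.316, 0.002]]
[[-0.002, 0.0, -0.001], [-0.002, 0.0, -0.001], [-0.002, 0.0, -0.001], [-0.002, 0.0, -0.001], [-0.002, 0.0, -0.001], [-0.002, 0.0, -0.001], [-0.002, 0.0, -0.001], [-0.002, 0.0, -0.001]]
```

Emit:
drive_tool(slide=[[-0.021,0.004,-0.051],[-0.021,-0.156,-0.051],[-0.021,-0.316,-0.051],[-0.011,-0.316,-0.024],[-0.006,-0.316,-0.009],[-0.004,-0.316,-0.004],[-0.002,-0.316,0.002],[-0.002,-0.316,0.002]], rotation=[[0,0,0],[0,0,0],[0,0,0],[0,0,0],[0,0,0],[0,0,0],[0,0,0],[0,0,0]])

```text
clock: 4.15
eef_pos: [0.4696, 0.1047, 0.0957]
tool_rot: [-0.048, 0.984, 0.007, 0.173]
ft_force: [-5.2, -3.4, 7.5]
grip_width: 0.0002
grasp_force: 3.9
```

Latched (7.5 N). Same step to the third cover.

Emit:
drive_tool(slide=[[-0.02,0,-0.053],[-0.02,-0.16,-0.053],[-0.02,-0.32,-0.053],[-0.01,-0.32,-0.025],[-0.004,-0.32,-0.01],[-0.002,-0.32,-0.005],[0,-0.32,0],[0,-0.32,0]], rotation=[[0,0,0],[0,0,0],[0,0,0],[0,0,0],[0,0,0],[0,0,0],[0,0,0],[0,0,0]])

```text
clock: 5.15
eef_pos: [0.4774, 0.0257, 0.0959]
tool_rot: [-0.048, 0.984, 0.008, 0.173]
ft_force: [-3.4, -1.9, 6.3]
grip_width: -0.0001
grasp_force: 3.5
```

Emit:
drive_tool(slide=[[-0.02,0,-0.053],[-0.02,-0.16,-0.053],[-0.02,-0.32,-0.053],[-0.01,-0.32,-0.025],[-0.004,-0.32,-0.01],[-0.002,-0.32,-0.005],[0,-0.32,0],[0,-0.32,0]], rotation=[[0,0,0],[0,0,0],[0,0,0],[0,0,0],[0,0,0],[0,0,0],[0,0,0],[0,0,0]])

```text
clock: 6.15
eef_pos: [0.4848, -0.0539, 0.0959]
tool_rot: [-0.048, 0.984, 0.008, 0.173]
ft_force: [-4.5, 0.1, 6.8]
grip_width: -0.0001
grasp_force: 3.5
```

Emit:
drive_tool(slide=[[-0.02,0,-0.053],[-0.02,-0.16,-0.053],[-0.02,-0.32,-0.053],[-0.01,-0.32,-0.025],[-0.004,-0.32,-0.01],[-0.002,-0.32,-0.005],[0,-0.32,0],[0,-0.32,0]], rotation=[[0,0,0],[0,0,0],[0,0,0],[0,0,0],[0,0,0],[0,0,0],[0,0,0],[0,0,0]])

```text
clock: 7.15
eef_pos: [0.4929, -0.1338, 0.0957]
tool_rot: [-0.048, 0.984, 0.008, 0.173]
ft_force: [-0.1, -0.2, -0.3]
grip_width: -0.0004
grasp_force: 0.0
```

The last cover (rightmost) gave no force, so it is the unlatched one. Now I plan the opening push.

```bash
rm cmd.json
python3 - <<'E'
from h import *
plan([(4,-35,-4,.35),(4,-34,-9,.35),(4,-33,-14,.35),(4,-32,-19,.35),(4,-31,-24,.35),(4,-29,-28,.35),(4,-28,-30,.35),(4,-28,-30,.35)])
plan([(4,-27,-32,.35),(4,-26,-34,.35),(4,-25,-36,.35),(4,-24,-38,.35),(4,-22,-38,.35),(4,-21,-38,.35),(4,-21,-38,.35),(4,-21,-38,.35)])
plan([(4,-27,-37,.35),(4,-29,-30,.35),(4,-31,-20,.35),(4,-34,-8,.35),(4,-40,10,.35),(4,-50,35,.35),(4,-60,65,.35),(4,-60,80,.35)])
E
```

```text
[[0.005, -0.003, 0.018], [0.008, -0.003, 0.038], [0.011, -0.003, 0.059], [0.014, -0.003, 0.079], [0.017, -0.003, 0.099], [0.015, -0.003, 0.117], [0.014, -0.003, 0.126], [0.014, -0.003, 0.126]]
[[-0.001, -0.002, 0.002], [-0.001, -0.002, 0.002], [-0.001, -0.002, 0.002], [-0.001, -0.002, 0.002], [-0.001, -0.002, 0.002], [-0.001, -0.002, 0.002], [-0.001, -0.002, 0.002], [-0.001, -0.002, 0.002]]
[[-0.001, 0.0, 0.008], [-0.002, 0.0, 0.017], [-0.003, 0.0, 0.026], [-0.004, 0.0, 0.035], [-0.011, 0.0, 0.038], [-0.015, 0.0, 0.039], [-0.015, 0.0, 0.039], [-0.015, 0.0, 0.039]]
[[-0.0, -0.0, -0.0], [-0.0, -0.0, -0.0], [-0.0, -0.0, -0.0], [-0.0, -0.0, -0.0], [-0.0, -0.0, -0.0], [-0.0, -0.0, -0.0], [-0.0, -0.0, -0.0], [-0.0, -0.0, -0.0]]
[[0.021, 0.0, -0.012], [0.019, 0.0, -0.041], [0.013, 0.0, -0.081], [0.008, 0.0, -0.13], [0.005, 0.0, -0.206], [0.009, 0.0, -0.314], [0.005, 0.0, -0.44], [-0.015, 0.0, -0.497]]
[[-0.0, -0.0, -0.0], [-0.0, -0.0, -0.0], [-0.0, -0.0, -0.0], [-0.0, -0.0, -0.0], [-0.0, -0.0, -0.0], [-0.0, -0.0, -0.0], [-0.0, -0.0, -0.0], [-0.0, -0.0, -0.0]]
```

Emit:
drive_tool(slide=[[0.005,-0.003,0.018],[0.008,-0.003,0.038],[0.011,-0.003,0.059],[0.014,-0.003,0.079],[0.017,-0.003,0.099],[0.015,-0.003,0.117],[0.014,-0.003,0.126],[0.014,-0.003,0.126]], rotation=[[0,0,0],[0,0,0],[0,0,0],[0,0,0],[0,0,0],[0,0,0],[0,0,0],[0,0,0]])

```text
clock: 8.15
eef_pos: [0.5001, -0.1343, 0.0645]
tool_rot: [-0.047, 0.984, 0.008, 0.173]
ft_force: [0.1, -0.4, -0.5]
grip_width: 0.0002
grasp_force: 0.0
```

Emit:
drive_tool(slide=[[-0.001,0,0.008],[-0.002,0,0.017],[-0.003,0,0.026],[-0.004,0,0.035],[-0.011,0,0.038],[-0.015,0,0.039],[-0.015,0,0.039],[-0.015,0,0.039]], rotation=[[0,0,0],[0,0,0],[0,0,0],[0,0,0],[0,0,0],[0,0,0],[0,0,0],[0,0,0]])

```text
clock: 9.15
eef_pos: [0.5071, -0.1337, 0.057]
tool_rot: [-0.047, 0.984, 0.008, 0.173]
ft_force: [-1.3, -0.2, -1.0]
grip_width: -0.0002
grasp_force: 0.5
```

Emit:
drive_tool(slide=[[0.02,0,-0.012],[0.02,0,-0.04],[0.013,0,-0.08],[0.008,0,-0.13],[0.005,0,-0.206],[0.01,0,-0.314],[0.005,0,-0.44],[-0.015,0,-0.5]], rotation=[[0,0,0],[0,0,0],[0,0,0],[0,0,0],[0,0,0],[0,0,0],[0,0,0],[0,0,0]])

```text
clock: 10.15
eef_pos: [0.4684, -0.1378, 0.1787]
tool_rot: [-0.047, 0.983, 0.007, 0.175]
ft_force: [-0.1, -0.1, -0.3]
grip_width: 0.0001
grasp_force: 0.0
```

Run:
```python
from h import *
c=bot.camera("scene"); save(c,"s2")
P,yaw=frame(); X=np.array([np.cos(yaw),np.sin(yaw),0])
cv2.imwrite("pics/s2c.png",cv2.resize(c["image"][120:300,190:450],None,fx=3,fy=3)[:,:,::-1])
Q=[]
for v in range(140,260):
  for u in range(215,300):
    if c["z_map"][v,u]>0:
      q=world(c,u,v); d=q-P[4]; Y=np.array([-X[1],X[0],0])
      if abs(d@Y)<.025 and abs(d@X)<.05 and .105<q[2]<.16: Q.append((d@X,q[2]))
Q=np.array(Q); print(len(Q)); 
if len(Q): print(Q.min(0),Q.max(0),np.polyfit(Q[:,1],Q[:,0],1))
o=bot.get_obs(); print(o["clock"],o["eef_pos"],o["ft_force"])
```

```text
151
[0.00945289 0.10528416] [0.02528703 0.14661241] [ 0.31936625 -0.02307566]
10.2 [ 0.46985394 -0.1382791   0.18066397] [0.37138381 0.09726893 0.31381556]
```

View pics/s2c.png

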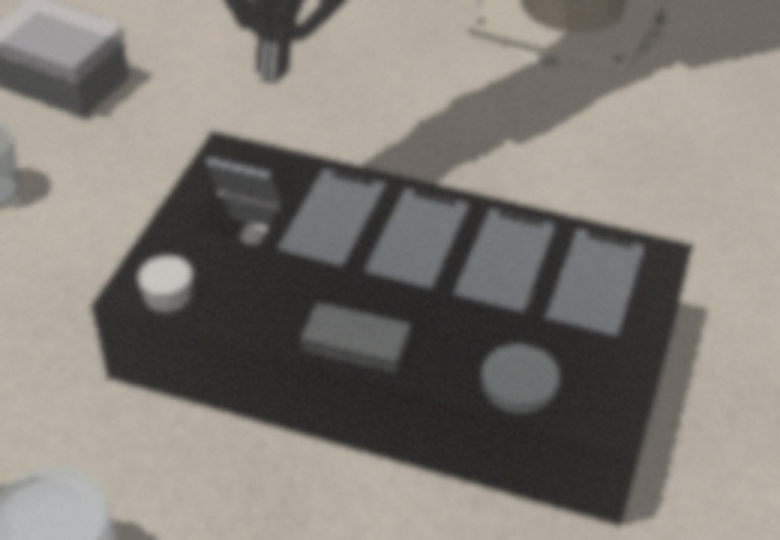

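The crop shows the rightmost cover standing steeply open at about (243,190), with a depth fit of about 1.26 rad. The hand is clear at (270,60) and the bystanders on the deck have not moved.

```bash
python3 -c "
from workcell import bot
print(bot.job_done())"
```

```text
the job is handed in; nothing more can be done
None
```

The rightmost cover (seen from the robot) was the unlatched one. It now stands open at about 1.26 rad by my depth fit, the hand is clear, nothing else looked disturbed, and the job was handed in at about 10 s; the hand-in returned no verdict.

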